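Fit the strainer top on the cocktail shaker and take off its cap

TASK

Get the cocktail shaker ready to strain: pick up its top by the collar, strainer and cap together, lower it gently into the mouth of the steel tin until it sits fully home, and only then let go of it. Then take the small cap alone straight up off the strainer, leaving the strainer seated and the tin standing where it is, and finish still holding the cap level, mouth down, about 10 cm above its seat and right over the shaker so that drips fall back on it. Keep the cap on the strainer until the strainer is home in the tin, and leave the wine glasses and mills alone.

Things in the scene. Friction and masses are not known exactly. Their poses are not given: they have to be found in the camera images.
- shaker_tin: open cocktail shaker tin, plain steel, loose, about 0.4 kg, standing on the table. 115 mm high, 63 mm across the foot, widening to 86 mm at the mouth (wall 2.8 mm). Round bore 80 mm across, straight for the top 23 mm. Origin: centre of the underside; z up its axis (mouth at 115 mm)
- strainer_top: the shaker's strainer top (inner lid), plain steel, loose, about 0.14 kg, round; starts upright on the table beside the tin (left or right), cap on it. Origin: centre of its underside, z up. Plug 76 mm across from 0 to 16 mm, foot chamfered; flange 87 mm across from 16 to 20 mm rests on the tin's rim when home (origin then 99 mm above the tin's); rounded shoulder to 31 mm; collar; ledge at 54 mm
- collar (a point): middle of the strainer top's collar, on its axis, 40 mm above its origin: a straight upright band 60 mm across, from 31 to 48 mm, the place to grip it, from above. The flange below is wider, the cap above narrower
- shaker_cap: the shaker's cap (outer lid), plain steel, loose, about 0.06 kg: a round cup, mouth down, on the strainer's ledge over its perforated neck (39 mm across, 24 mm high). 48 mm across, 32 mm high, rounded top, bore 43 mm: no thread or catch, lifts straight off, clear after 24 mm. Origin: centre of its lower rim, 54 mm above the strainer's origin; z up
- wine_glass_a: bystander, a wine glass, standing on the table beyond the work, 76 mm across, 210 mm high; origin at the centre of its underside
- wine_glass_b: bystander, a second wine glass, standing on the table beyond the work, 76 mm across, 210 mm high; origin at the centre of its underside
- pepper_mill: bystander, a pepper mill, standing on the table beyond the work, 57 mm across, about 170 mm high; origin at the centre of its underside
- salt_mill: bystander, a salt mill, standing on the table beyond the work, 57 mm across, about 170 mm high; origin at the centre of its underside
Not all that is in view belongs to the job. Several things have the shape of the shaker_cap; the one meant has the colours described above.

How it is judged:
On the way, in this order (a step that is already met when the one before it is completed fails the run):
1. the strainer is picked up off the table with the cap on it (height (world z) of strainer_top above 0.04 m and contact force between the fingers and strainer_top above 0.5 N and z of shaker_cap in the frame of strainer_top between 0.05 and 0.06 m and x of shaker_cap in the frame of strainer_top between -0.006 and 0.006 m and y of shaker_cap in the frame of strainer_top between -0.006 and 0.006 m), for 0.2 s.
2. the strainer sits home in the tin, let go, with the cap still on it (z of strainer_top in the frame of shaker_tin between 0.095 and 0.102 m and horizontal distance between strainer_top and shaker_tin below 0.008 m and angle between the z axis of strainer_top and the z axis of shaker_tin, either way round below 0.06 rad and z of shaker_cap in the frame of strainer_top between 0.05 and 0.06 m and x of shaker_cap in the frame of strainer_top between -0.006 and 0.006 m and y of shaker_cap in the frame of strainer_top between -0.006 and 0.006 m and contact force between the fingers and strainer_top below 0.1 N), for 0.2 s.
At the end, for the whole second after the job is handed in: Strainer home in the tin (within 4 mm, 0.06 rad), tin upright within 30 mm of its start, fingers touching neither. Cap held still, mouth down (tilt under 0.3 rad), 60 to 160 mm above its seat, centred over the strainer within 30 mm, touching nothing else (z of strainer_top in the frame of shaker_tin between 0.095 and 0.102 m and horizontal distance between strainer_top and shaker_tin below 0.008 m and angle between the z axis of strainer_top and the z axis of shaker_tin, either way round below 0.06 rad and angle between shaker_tin's own z axis and vertical below 0.05 rad and height (world z) of shaker_tin below 0.004 m and distance of shaker_tin from where it was at the start of the episode below 0.03 m and contact force between each of the arm, the fingers, shaker_cap and strainer_top below 0.1 N and contact force between each of the fingers, shaker_cap and shaker_tin below 0.1 N and contact force between the fingers and shaker_cap above 0.5 N and z of shaker_cap in the frame of strainer_top between 0.114 and 0.214 m and horizontal distance between shaker_cap and strainer_top below 0.03 m and angle between shaker_cap's own z axis and vertical below 0.3 rad and linear speed of each of shaker_cap, strainer_top below 0.03 m/s); the arm keeps its last pose, push and grip.
It fails at once if the cap comes off the strainer (more than 6 mm) while the strainer is not home in the tin, or the strainer is lifted or tipped while the cap comes off (distance between shaker_cap and strainer_top above 0.06 m and not (z of strainer_top in the frame of shaker_tin between 0.095 and 0.102 m and horizontal distance between strainer_top and shaker_tin below 0.008 m and angle between the z axis of strainer_top and the z axis of shaker_tin, either way round below 0.06 rad)).
It fails at once if the strainer is dropped: no finger touches it while it is off the table and more than 8 mm above its seat in the tin (height (world z) of strainer_top above 0.03 m and z of strainer_top in the frame of shaker_tin above 0.107 m and contact force between the fingers and strainer_top below 0.01 N).
It fails at once if the strainer is rammed into the tin (over 60 N) (contact force between strainer_top and shaker_tin above 60 N).
It fails at once if the tin is tipped over, lifted or shoved more than 40 mm (angle between shaker_tin's own z axis and vertical above 0.25 rad or height (world z) of shaker_tin above 0.02 m or distance of shaker_tin from where it was at the start of the episode above 0.04 m).
It fails at once if a wine glass or mill is disturbed (moved 15 mm) (distance of any of wine_glass_a, wine_glass_b, pepper_mill, salt_mill from where it was at the start of the episode above 0.015 m).
It also fails if it takes over 58 s, if anything falls off the work surface, if the arm or the gripper's body presses on something with over 40 N, if the wrist force passes 120 N, or if a joint passes its speed limit or range.

ROBOT

A 6-joint arm with a two-finger parallel gripper is mounted at the origin on a cart in front of the work surface, level with it; the furniture and walls round the work are solid. World frame = base frame: x ahead of the robot, y to its left, z up, the work surface at z = 0. Lengths are in m, angles in rad, forces in N, time in s.
With the tool pointing down it reaches from about 0.275 to 0.75 m from the base axis. Payload 10.2 kg.
Tool frame: the origin (TCP) lies at the centre of the arm's flange, where the gripper is bolted on; the fingertips stand 173 mm ahead of it and the grasp point (between the pads) lies 155 mm ahead of it (tips_ahead is the z of the fingertips in the tool frame, in m); z points along the fingers, y is the line along which they close (so a half turn about z gives the same grasp; the last joint's range is limited). The gripper opens to 85 mm and grips with 20 to 120 N. Pads are 22 mm wide; open, the fingers measure 114 mm over their backs; the gripper's body (76 mm by 85 mm) begins 54 mm behind the grasp point. The pads swing forward as they close: fully open they stand 13 mm farther back than shut.
Start: joints at [1.11, 0.313, 1.498, -0, 1.331, -0.223], TCP at [0.124, 0.51, 0.405] pointing down, gripper open.
Joint ranges: [-2.94, 2.94], [-0.97, 2.17], [0.19, 2.56], [-1.23, 4.37], [0.02, 3.11], [-2.88, 2.88]. Speed limits (rad/s): [2.39, 2.39, 3.01, 3.14, 3.14, 3.14].

INTERFACE

Orientations are given as a rotation vector (axis times angle).
In Python, from workcell import * gives the robot as it stands.
- The arm moves only by the tool move_arm, never from a script. Its argument "moves" is a list of rows, each a list of 7 numbers: the shift along the tool's x, y, z in m, then the turn, a rotation vector about the tool's x, y, z in degrees, then the finger opening in m, from 0 to 0.0854. A call has exactly 5 rows; each row shifts and turns the commanded pose from where the row before left it, along the tool's axes as they then stand; what a row does not reach is not made up. A row lasts 1/12 s, in which the tool goes at most 41.7 mm and 7.16 degrees, less where a joint would pass 70% of its speed; a pose out of reach is approached as far as the arm can. A call with a gripper value outside its range is refused whole. The fingers move at their own pace and stop on an object; the grip force is fixed at half the most. Time passes only in rows, so rows that do not move let the fingers close, or fill a call up. It gives the time, the measured TCP pose, the force, the opening and the grip force at its end, in the units of the state.
- read_state(): the state, without advancing time (a new reading comes with each control period).
- get_image(name): name is "side" or "top" or "wrist"; returns a dict with "pixels" (480x640x3 uint8, red, green, blue), "intrinsics" (3x3 intrinsics, pixels), "extrinsics" (4x4, takes a point from camera to world coordinates); the wrist camera has in their place "mount" (4x4, takes a point from camera to tool coordinates, whose origin is the TCP and whose axes are the flange's). Camera axes: x right, y up, looking along -z (the intrinsics and any distortion apply to the point x, -y, -z); pixel columns grow to the right and rows downward; lengths in m; the calibration is good to about 2 mm. A picture is of the moment at which its call begins: read the wrist's pose just before it. There is no depth.
- job_done(): hands the job in; it is judged then, once.
The state is a dict: "t": time; "joints": joint angles; "joint_vel": joint speeds; "joint_efforts": joint torques, N m; "eef_pos": TCP position; "ee_rot": TCP orientation; "ft_force": force on the tool from outside, world axes, zero at the start; "torque": the same for the moment, N m; "grip_width": opening from 0.0 (shut) to 1.0 (fully open); "finger_force": force on a finger pad.
Only numpy, scipy, OpenCV 4.12 (cv2) and the standard library are available. Lean on these libraries where they do the work, as an engineer would, in place of code of your own. Each camera call takes 0.05 s, during which the arm holds its last target. There are 200 camera calls.

## Working session

There is one attempt and no reset: what is moved stays moved. The work goes in short steps, Python scripts to look and compute and a tool call to move; the robot and the scene stay as the last step left them, time stands still between calls to the robot, and variables do not carry over. Pictures are saved under pics/ and viewed, at most 10 in all, crops included, and the job is handed in when it is done.

Besides the shell and the picture viewer there is one more tool, called after "Emit:" by a JSON object that holds its "method" and its "body". move_arm: Moves the arm, as the interface text tells. Its arguments: {"type":"object","properties":{"moves":{"type":"array"}},"required":["moves"]}

```bash
ls; mkdir -p pics
python3 - <<'E'
from workcell import *
import cv2,numpy as np
s=read_state(); print({k:np.round(v,3).tolist() for k,v in s.items()})
for n in ("top","side"):
    d=get_image(n); cv2.imwrite(f"pics/{n}0.png",d["pixels"][...,::-1]); print(n,d["intrinsics"].round(2).tolist() if hasattr(d["intrinsics"],'round') else d["intrinsics"],np.round(d["extrinsics"],4).tolist(),[k for k in d])
E
```

```text
pics
{'t': 0.0, 'joints': [1.11, 0.313, 1.498, -0.0, 1.331, -0.223], 'joint_vel': [0.002, 0.0, -0.0, -0.0, -0.001, -0.0], 'joint_efforts': [-0.002, -41.227, -25.974, -0.0, 0.004, 0.0], 'eef_pos': [0.124, 0.51, 0.404], 'ee_rot': [-0.373, -3.119, 0.002], 'ft_force': [-0.02, 0.154, -0.067], 'torque': [-0.029, 0.018, 0.019], 'finger_force': 0.0, 'grip_width': 0.995}
top [[573.71, 0.0, 306.76], [0.0, 573.71, 241.91], [0.0, 0.0, 1.0]] [[-0.013, 0.9889, -0.1483, 0.4226], [-0.9997, -0.0158, -0.0175, 0.0851], [-0.0197, 0.148, 0.9888, 1.2272], [0.0, 0.0, 0.0, 1.0]] ['pixels', 'intrinsics', 'extrinsics']
side [[532.21, 0.0, 318.78], [0.0, 532.21, 231.4], [0.0, 0.0, 1.0]] [[0.9999, 0.011, -0.0016, 0.6031], [-0.0072, 0.5305, -0.8476, -0.8311], [-0.0085, 0.8476, 0.5306, 0.6394], [0.0, 0.0, 0.0, 1.0]] ['pixels', 'intrinsics', 'extrinsics']
```

View pics/top0.png

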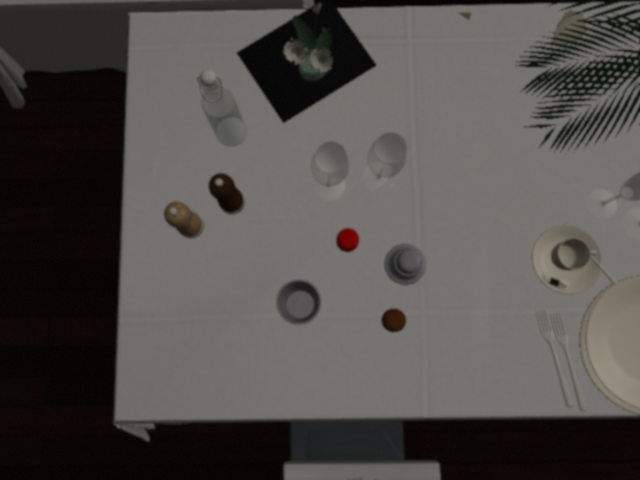

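View pics/side0.png

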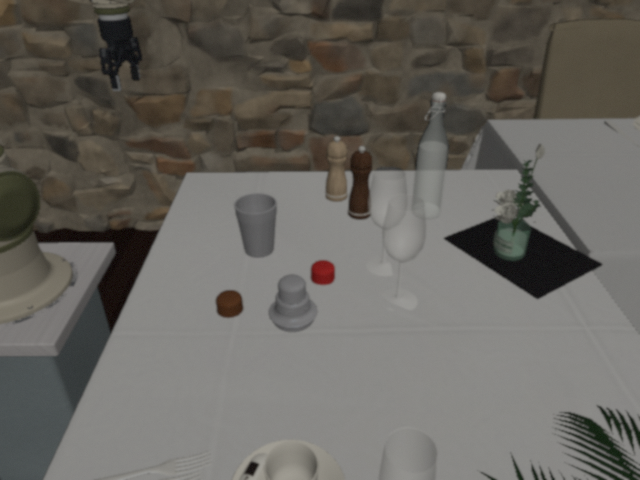

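The top picture shows the steel tin at (299,302) and the steel strainer top with its cap at (406,263). In the side picture they are at (257,225) and (292,305).
Cap candidates in the top view are the steel cap on the strainer (407,258), a red cap (347,240) and a brown cap (394,320). I choose the plain steel one on the strainer. One enlarged crop will check that and give the measurements.

```bash
cat > h.py <<'E'
import cv2,numpy as np
from workcell import *
from scipy.optimize import least_squares
def proj(d,P):
    E=np.array(d["extrinsics"]);P=np.atleast_2d(P)
    c=(P-E[:3,3])@E[:3,:3]; c=c*[1,-1,-1]
    u=c@np.array(d["intrinsics"]).T
    return u[:,:2]/u[:,2:]
def ray_z(d,uv,z):
    E=np.array(d["extrinsics"]);r=np.linalg.inv(d["intrinsics"])@[uv[0],uv[1],1]
    r=E[:3,:3]@(r*[1,-1,-1]); return E[:3,3]+r*(z-E[2,3])/r[2]
def circ(c,z,r,n=120):
    a=np.linspace(0,2*np.pi,n); return np.c_[c[0]+r*np.cos(a),c[1]+r*np.sin(a),np.full(n,z)]
E
cat > m.py <<'E'
from h import *
T=get_image("top");S=get_image("side")
print(proj(T,[.124,.51,.3]))
for n,d,uvt,uvs in(("top",T,(299,301),(405,266)),("side",S,(256.5,205),(292,320))):
    print(n,"tin mouth",ray_z(d,uvt,.115).round(4),"flange",ray_z(d,uvs,.018).round(4))
def crop(d,x,y,w,h,k):return cv2.resize(d["pixels"][y:y+h,x:x+w,::-1],None,fx=k,fy=k,interpolation=cv2.INTER_CUBIC)
a=crop(T,265,230,80*2,100,5);b=crop(S,210,180,160,160,4)
cv2.imwrite("pics/c_top.png",cv2.convertScaleAbs(a,alpha=1.6)); cv2.imwrite("pics/c_side.png",b)
E
python3 m.py
```

```text
[[ 44.25033825 528.27146194]]
top tin mouth [0.4743 0.1213 0.115 ] flange [ 0.5492 -0.1002  0.018 ]
side tin mouth [0.4795 0.1098 0.115 ] flange [ 0.5562 -0.1278  0.018 ]
```

View pics/c_top.png

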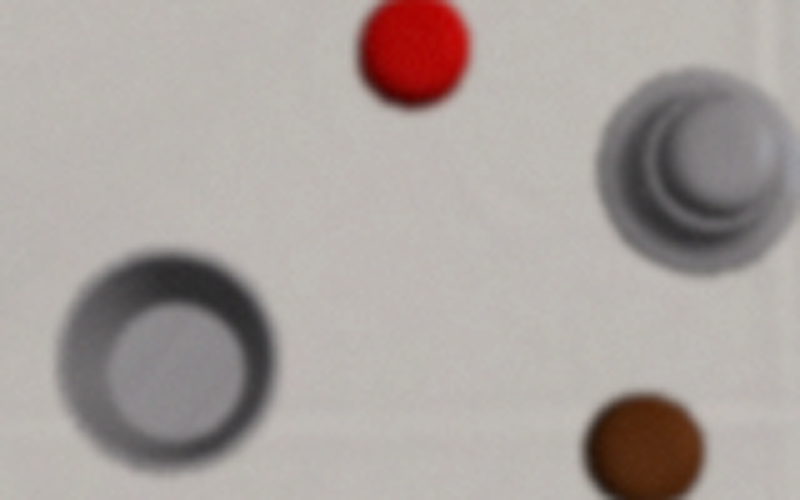

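View pics/c_side.png

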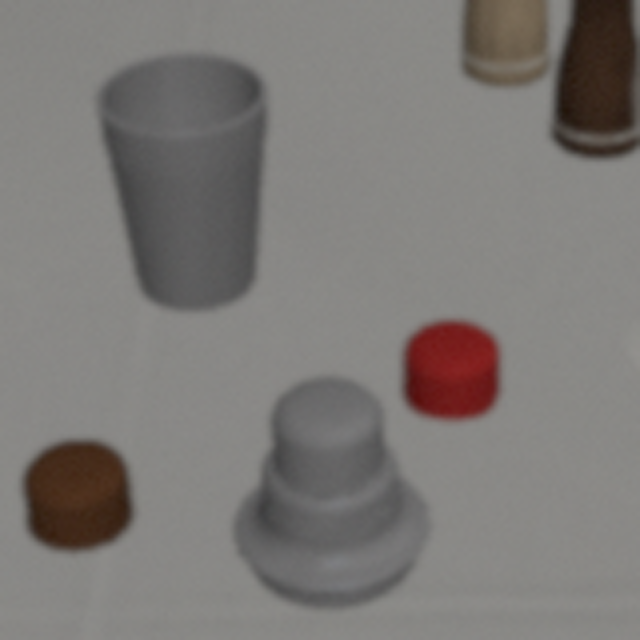

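The crops show the chosen cap is plain steel and seated on the strainer; the red and brown caps are separate. In the top crop the mouth rim spans x 58–277, y 248–472, and the flange spans x 597–803, y 67–275. In the side crop the rim spans x 98–267 with its top at y 52, the flange spans x 235–430, and the cap top is at y 376. I'll fit positions to these extents.

```bash
cat > fit.py <<'E'
from h import *
T=get_image("top");S=get_image("side")
t=lambda v,o:(v+.5)/5-.5+o
s=lambda v,o:(v+.5)/4-.5+o
def ext(d,P):
    u=proj(d,P);return np.r_[u.min(0),u.max(0)]
tinT=np.array([t(58,265),t(248,230),t(277,265),t(472,230)]);stT=np.array([t(597,265),t(67,230),t(803,265),t(275,230)])
tinS=np.array([s(98,210),s(52,180),s(267,210)])
stS=np.array([s(235,210),s(430,210),s(272,210),s(385,210)])
def rt(p):return np.r_[ext(T,circ(p,.115,.043))-tinT,ext(S,circ(p,.115,.043))[:3]-tinS]
def rs(p):
    f=circ(p,.018,.0435);c=np.r_[circ(p,.056,.024),circ(p,.078,.024)]
    return np.r_[ext(T,f)-stT,ext(S,f)[[0,2]]-stS[:2],ext(S,c)[[0,2]]-stS[2:]]
for r,p0 in((rt,[.475,.12]),(rs,[.55,-.1])):
    q=least_squares(r,p0);print(q.x.round(4),q.fun.round(2))
    for n in(slice(0,4),slice(4,99)):print("  ",least_squares(lambda p:r(p)[n],p0).x.round(4))
E
python3 fit.py
```

```text
[0.4745 0.123 ] [-0.29 -0.56  0.41 -0.65 -0.69 -0.6  -0.6 ]
   [0.4734 0.1231]
   [0.4761 0.1203]
[ 0.556  -0.0995] [-0.1  -0.56  0.01 -1.22 -0.38 -0.31 -0.33 -0.45]
   [ 0.5541 -0.0995]
   [ 0.5567 -0.0996]
```

```bash
cat >> h.py <<'E'
from scipy.spatial.transform import Rotation as Ro
def delta(goal,s=None):
    s=s or read_state();R=Ro.from_rotvec(s["ee_rot"]).as_matrix()
    return (R.T@(np.array(goal)-s["eef_pos"])).round(4)
def at(z,p,s=None):  # point of the tool frame where the vertical axis over p crosses
    pass
E
sed -i '/^def at/,$d' h.py
python3 - <<'E'
from h import *
import workcell; print([k for k in dir(workcell) if k[0]!='_'], getattr(workcell,'tips_ahead',None))
print(Ro.from_rotvec(read_state()["ee_rot"]).as_matrix().round(3).tolist())
print("delta",delta([.556,-.0995,.40]))
T=get_image("top")
for uv in((335,188),(378,172),(233,205),(190,230),(394,321),(347,241)):print(uv,ray_z(T,uv,.0).round(3))
w=get_image("wrist");print(np.round(w["mount"],4).tolist(),np.round(w["intrinsics"],1).tolist(),w.keys())
E
```

```text
['Unreachable', 'get_image', 'job_done', 'read_state', 'tips_ahead'] 0.1734
[[-0.972, 0.236, -0.0], [0.236, 0.972, -0.0], [0.0, -0.0, -1.0]]
delta [-0.5638 -0.4907  0.0047]
(335, 188) [0.725 0.043 0.   ]
(378, 172) [ 0.76  -0.052  0.   ]
(233, 205) [0.691 0.267 0.   ]
(190, 230) [0.637 0.361 0.   ]
(394, 321) [ 0.435 -0.075  0.   ]
(347, 241) [0.607 0.02  0.   ]
[[-0.0007, 0.9548, 0.2971, 0.0758], [1.0, 0.0006, 0.0005, 0.0012], [0.0003, 0.2971, -0.9548, 0.03], [0.0, 0.0, 0.0, 1.0]] [[403.9, 0.0, 318.9], [0.0, 403.9, 236.4], [0.0, 0.0, 1.0]] dict_keys(['pixels', 'intrinsics', 'mount'])
```

Emit:
{"method": "move_arm", "body": {"moves": [[-0.028,-0.0245,0,0,0,0,0.085],[-0.028,-0.0245,0,0,0,0,0.085],[-0.028,-0.0245,0,0,0,0,0.085],[-0.028,-0.0245,0,0,0,0,0.085],[-0.028,-0.0245,0,0,0,0,0.085]]}}

```text
t: 0.82
eef_pos: [0.2313, 0.3567, 0.4048]
ee_rot: [0.372, 3.119, 0.0]
ft_force: [1.8, 1.5, 0.3]
grip_width: 0.995
finger_force: 0.0
```

Emit:
{"method": "move_arm", "body": {"moves": [[-0.028,-0.0245,0,0,0,0,0.085],[-0.028,-0.0245,0,0,0,0,0.085],[-0.028,-0.0245,0,0,0,0,0.085],[-0.028,-0.0245,0,0,0,0,0.085],[-0.028,-0.0245,0,0,0,0,0.085]]}}

```text
t: 1.23
eef_pos: [0.3386, 0.2045, 0.4049]
ee_rot: [0.373, 3.119, 0.0]
ft_force: [1.0, 0.5, 0.1]
grip_width: 1.001
finger_force: 0.0
```

Emit:
{"method": "move_arm", "body": {"moves": [[-0.028,-0.0245,0,0,0,0,0.085],[-0.028,-0.0245,0,0,0,0,0.085],[-0.028,-0.0245,0,0,0,0,0.085],[-0.028,-0.0245,0,0,0,0,0.085],[-0.028,-0.0245,0,0,0,0,0.085]]}}

```text
t: 1.65
eef_pos: [0.446, 0.0523, 0.4048]
ee_rot: [0.373, 3.119, 0.0]
ft_force: [0.7, 0.5, -0.5]
grip_width: 0.996
finger_force: 0.0
```

Emit:
{"method": "move_arm", "body": {"moves": [[-0.028,-0.0245,0,0,0,0,0.085],[-0.028,-0.0245,0,0,0,0,0.085],[-0.028,-0.0245,0,0,0,0,0.085],[-0.028,-0.0245,0,0,0,0,0.085],[0,0,0.03,0,0,0,0.085]]}}

```text
t: 2.07
eef_pos: [0.534, -0.0724, 0.3785]
ee_rot: [0.378, 3.108, -0.006]
ft_force: [1.6, 1.0, 0.3]
grip_width: 0.993
finger_force: 0.0
```

Emit:
{"method": "move_arm", "body": {"moves": [[0,0,0.03,0,0,0,0.085],[0,0,0.03,0,0,0,0.085],[0,0,0,0,0,0,0.085],[0,0,0,0,0,0,0.085],[0,0,0,0,0,0,0.085]]}}

```text
t: 2.48
eef_pos: [0.5315, -0.0675, 0.3166]
ee_rot: [0.372, 3.117, -0.001]
ft_force: [-0.2, 0.3, -0.0]
grip_width: 0.993
finger_force: 0.0
```

```bash
cat > w.py <<'E'
from h import *
import sys
s=read_state();w=get_image("wrist");print(s["eef_pos"],s["ee_rot"],s["grip_width"],s["finger_force"])
M=np.eye(4);M[:3,:3]=Ro.from_rotvec(s["ee_rot"]).as_matrix();M[:3,3]=s["eef_pos"]
w["extrinsics"]=M@np.array(w["mount"])
cv2.imwrite(f"pics/{sys.argv[1]}.png",w["pixels"][...,::-1])
import pickle;pickle.dump(w,open("w.pkl","wb"))
E
python3 w.py w1
python3 - <<'E'
from h import *
import pickle;w=pickle.load(open("w.pkl","rb"))
p=(.556,-.0995)
im=w["pixels"][...,::-1].copy()
for z,r in((.018,.0435),(.031,.03),(.048,.03),(.054,.024),):
    for u in proj(w,circ(p,z,r)):cv2.circle(im,tuple(int(v) for v in u.round()),0,(0,255,0),-1)
cv2.imwrite("pics/w1o.png",im)
E
```

```text
[ 0.53148438 -0.06752709  0.31659685] [ 3.71969407e-01  3.11686520e+00 -9.53590570e-04] 0.9929448779507561 0.0
```

View pics/w1o.png

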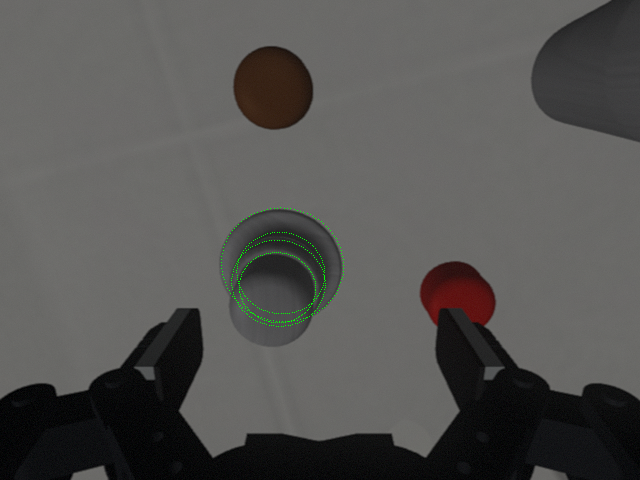

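The wrist picture shows the predicted flange circle on the real flange (x 221–343, top edge y 208). The open fingertips are at about (200,309) and (438,310), so when open they reach about 161 mm ahead of the flange.

Run:
```python
from h import *
print(delta([.556,-.0995,.202]), Ro.from_rotvec(read_state()["ee_rot"]).as_matrix()[:,2])
```

```text
[-0.031  -0.0253  0.115 ] [ 0.003427   -0.00122625 -0.99999338]
```

Emit:
{"method": "move_arm", "body": {"moves": [[-0.0155,-0.0127,0,0,0,0,0.085],[-0.0155,-0.0126,0,0,0,0,0.085],[0,0,0.01,0,0,0,0.085],[0,0,0.02,0,0,0,0.085],[0,0,0,0,0,0,0.085]]}}

```text
t: 2.95
eef_pos: [0.5546, -0.099, 0.2828]
ee_rot: [-0.372, -3.116, -0.002]
ft_force: [-0.8, 0.1, -1.2]
grip_width: 0.993
finger_force: 0.0
```

Run:
```python
from h import *
s=read_state();print(delta([.556,-.0995,.202]),s["ee_rot"])
```

```text
[-0.0017 -0.0002  0.0808] [-3.72418376e-01 -3.11606925e+00 -1.55126899e-03]
```

Emit:
{"method": "move_arm", "body": {"moves": [[-0.001,0,0.015,0,0,0,0.085],[0,0,0.02,0,0,0,0.085],[0,0,0.02,0,0,0,0.085],[0,0,0.015,0,0,0,0.085],[0,0,0.01,0,0,0,0.085]]}}

```text
t: 3.37
eef_pos: [0.5561, -0.0992, 0.2046]
ee_rot: [-0.372, -3.119, -0.0]
ft_force: [0.1, -1.2, -0.0]
grip_width: 0.997
finger_force: 0.0
```

Emit:
{"method": "move_arm", "body": {"moves": [[0,0,0,0,0,0,0.085],[0,0,0,0,0,0,0.075],[0,0,0,0,0,0,0.07],[0,0,0,0,0,0,0.068],[0,0,0,0,0,0,0.068]]}}

```text
t: 3.78
eef_pos: [0.5564, -0.0996, 0.2056]
ee_rot: [0.372, 3.118, -0.001]
ft_force: [-0.2, -0.6, -0.2]
grip_width: 0.796
finger_force: 0.0
```

```bash
python3 w.py w2
```

```text
[ 0.55637641 -0.09963929  0.20563167] [ 3.72421013e-01  3.11796588e+00 -5.81912129e-04] 0.7955126265352951 0.0
```

View pics/w2.png

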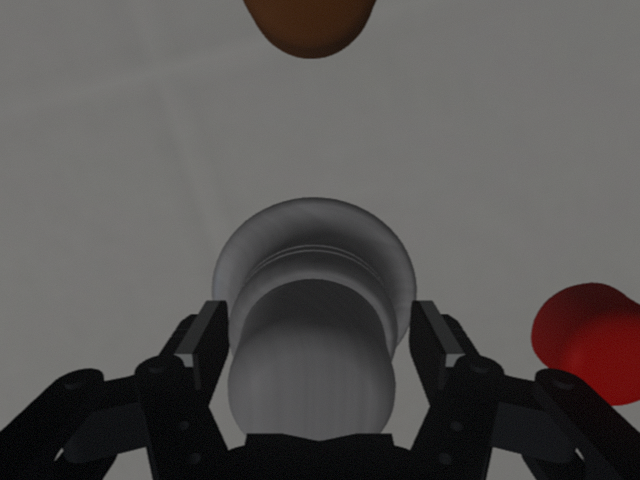

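The picture shows the pads either side of the collar (inner tips at x 228 and 411, y 302), level with it and clear of the flange. I lower by 3.5 mm and close.

Emit:
{"method": "move_arm", "body": {"moves": [[0,0,0.0035,0,0,0,0.068],[0,0,0,0,0,0,0.064],[0,0,0,0,0,0,0.06],[0,0,0,0,0,0,0.056],[0,0,0,0,0,0,0.05]]}}

```text
t: 4.25
eef_pos: [0.5563, -0.0997, 0.2017]
ee_rot: [0.372, 3.119, -0.001]
ft_force: [-1.6, -1.0, 5.1]
grip_width: 0.674
finger_force: 64.3
```

Emit:
{"method": "move_arm", "body": {"moves": [[0,0,0,0,0,0,0.05],[0,0,0,0,0,0,0.05],[0,0,-0.003,0,0,0,0.05],[0,0,-0.004,0,0,0,0.05],[0,0,-0.005,0,0,0,0.05]]}}

```text
t: 4.67
eef_pos: [0.5561, -0.0995, 0.2131]
ee_rot: [-0.373, -3.118, -0.001]
ft_force: [-0.3, 0.1, -2.7]
grip_width: 0.683
finger_force: 64.4
```

Emit:
{"method": "move_arm", "body": {"moves": [[0,0,-0.01,0,0,0,0.05],[0,0,-0.015,0,0,0,0.05],[0,0,-0.018,0,0,0,0.05],[0,0,-0.018,0,0,0,0.05],[0,0,-0.018,0,0,0,0.05]]}}

```text
t: 5.08
eef_pos: [0.5561, -0.0995, 0.2938]
ee_rot: [0.373, 3.119, -0.0]
ft_force: [-0.3, -0.2, -2.2]
grip_width: 0.679
finger_force: 64.5
```

Emit:
{"method": "move_arm", "body": {"moves": [[0,0,-0.018,0,0,0,0.05],[0,0,-0.018,0,0,0,0.05],[0,0,-0.018,0,0,0,0.05],[0,0,-0.01,0,0,0,0.05],[0,0,-0.005,0,0,0,0.05]]}}

```text
t: 5.5
eef_pos: [0.5561, -0.0995, 0.3631]
ee_rot: [0.372, 3.117, -0.001]
ft_force: [-0.8, -1.0, -2.6]
grip_width: 0.68
finger_force: 64.5
```

```bash
python3 w.py w3
python3 - <<'E'
from h import *
s=read_state();print(delta([.4745,.123,s["eef_pos"][2]]))
E
```

```text
[ 0.55614751 -0.09954195  0.36314608] [ 3.72316782e-01  3.11685640e+00 -1.03776041e-03] 0.679985078562922 64.52497601509094
[ 0.1318  0.1971 -0.0004]
```

Emit:
{"method": "move_arm", "body": {"moves": [[0.003,0.011,0,0,0,0,0.05],[0.006,0.022,0,0,0,0,0.05],[0.006,0.022,0,0,0,0,0.05],[0.006,0.022,0,0,0,0,0.05],[0.006,0.022,0,0,0,0,0.05]]}}

```text
t: 5.97
eef_pos: [0.5529, 0.0047, 0.3599]
ee_rot: [-0.372, -3.117, -0.001]
ft_force: [-0.8, 0.4, -1.7]
grip_width: 0.679
finger_force: 64.5
```

Emit:
{"method": "move_arm", "body": {"moves": [[0.006,0.022,0,0,0,0,0.05],[0.006,0.022,0,0,0,0,0.05],[0.006,0.022,0,0,0,0,0.05],[0.006,0.022,0,0,0,0,0.05],[0.003,0.011,0,0,0,0,0.05]]}}

```text
t: 6.38
eef_pos: [0.5497, 0.1083, 0.36]
ee_rot: [-0.369, -3.117, -0.001]
ft_force: [0.3, -0.1, -0.9]
grip_width: 0.682
finger_force: 64.6
```

Emit:
{"method": "move_arm", "body": {"moves": [[0,0,0,0,0,0,0.05],[0,0,0,0,0,0,0.05],[0,0,0,0,0,0,0.05],[0,0,0,0,0,0,0.05],[0,0,0,0,0,0,0.05]]}}

```text
t: 6.8
eef_pos: [0.5505, 0.1047, 0.3611]
ee_rot: [-0.374, -3.119, 0.0]
ft_force: [0.2, 0.6, -3.0]
grip_width: 0.678
finger_force: 64.6
```

```bash
python3 w.py w4;  python3 - <<'E'
from h import *
import pickle;w=pickle.load(open("w.pkl","rb"))
p=(.4748,.1225)
im=w["pixels"][...,::-1].copy()
for u in proj(w,circ(p,.115,.043)):cv2.circle(im,tuple(int(v) for v in u.round()),0,(0,255,0),-1)
im=cv2.convertScaleAbs(im[0:330,140:540],alpha=1.7)
cv2.imwrite("pics/w4o.png",cv2.resize(im,None,fx=1.8,fy=1.8,interpolation=cv2.INTER_CUBIC))
E
```

```text
[0.55046104 0.10472789 0.36109702] [-3.74461104e-01 -3.11904430e+00  1.93873203e-04] 0.6784790695965766 64.61853861808777
```

View pics/w4o.png

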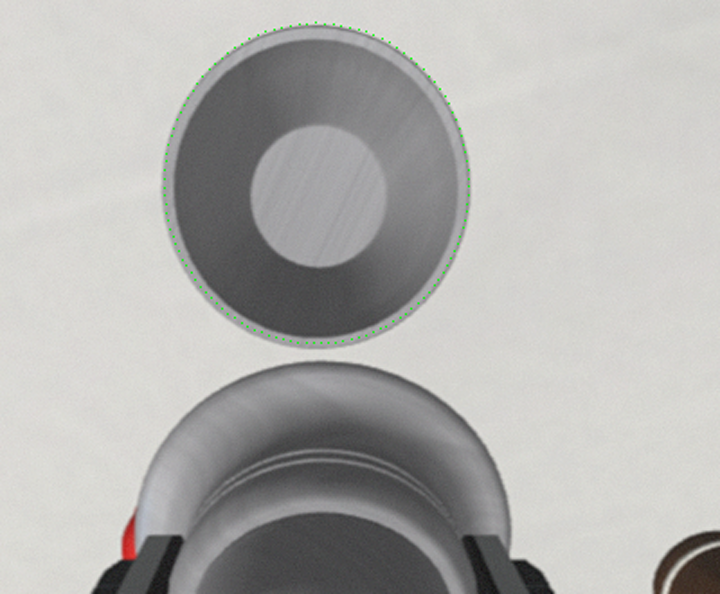

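The picture shows the tin rim (crop x 165–469, y 26–348) sitting about 2 px below the predicted circle. The held flange spans crop x 138–511 with its top at y 361. Measuring both in this one picture cancels most of the calibration error.

Run:
```python
from h import *
import pickle;w=pickle.load(open("w.pkl","rb"))
w["extrinsics"]=w["mount"]   # tool coordinates
f=lambda v,o:(v+.5)/1.8-.5+o
rim=np.array([f(164.5,140),f(25,0),f(469.5,140),f(348,0)]);fl=np.array([f(138,140),f(361,0),f(511,140)])
def ext(P):
    u=proj(w,P);return np.r_[u.min(0),u.max(0)]
z=.2017
a=least_squares(lambda p:ext(circ(p,.3611-.115,.043))-rim,[.08,0])
for zf in(.016,.018,.020):
    b=least_squares(lambda p:ext(circ(p,z-zf,.0435))[:3]-fl,[0,0]);print(zf,b.x.round(4),b.fun.round(2))
print(a.x.round(4),a.fun.round(2))
# finger centre: tips inner corners at 60 mm, x=.011
print(proj(w,[[.011,y,.168] for y in(-.03,.03)]))
```

```text
0.016 [-0.0012  0.0016] [ 0.93 -0.13 -0.93]
0.018 [-0.0009  0.0016] [-0.3   0.04  0.3 ]
0.02 [-0.0005  0.0016] [-1.56  0.23  1.56]
[ 0.0768 -0.0004] [ 0.3   0.86 -0.3  -1.14]
[[235.72457493 292.30226967]
 [396.17350868 292.22371551]]
```

Emit:
{"method": "move_arm", "body": {"moves": [[0.01,0,0,0,0,0,0.05],[0.02,-0.001,0,0,0,0,0.05],[0.02,-0.001,0,0,0,0,0.05],[0.018,0,0,0,0,0,0.05],[0.0097,0,0,0,0,0,0.05]]}}

```text
t: 7.27
eef_pos: [0.473, 0.122, 0.3613]
ee_rot: [-0.373, -3.119, -0.0]
ft_force: [0.7, -0.8, -2.9]
grip_width: 0.677
finger_force: 64.6
```

Emit:
{"method": "move_arm", "body": {"moves": [[0,0,0,0,0,0,0.05],[0,0,0.01,0,0,0,0.05],[0,0,0.01,0,0,0,0.05],[0,0,0,0,0,0,0.05],[0,0,0,0,0,0,0.05]]}}

```text
t: 7.68
eef_pos: [0.4748, 0.1216, 0.3401]
ee_rot: [-0.373, -3.117, 0.0]
ft_force: [0.1, 0.4, -2.3]
grip_width: 0.675
finger_force: 64.7
```

Run:
```python
from h import *
s=read_state();print(s["eef_pos"],delta([.4745,.1209,.202+.117]))
```

```text
[0.47484374 0.12163681 0.3400954 ] [ 0.0001 -0.0008  0.0211]
```

Emit:
{"method": "move_arm", "body": {"moves": [[0,-0.0007,0.008,0,0,0,0.05],[0,0,0.006,0,0,0,0.05],[0,0,0.004,0,0,0,0.05],[0,0,0,0,0,0,0.05],[0,0,0,0,0,0,0.05]]}}

```text
t: 8.1
eef_pos: [0.4742, 0.1212, 0.323]
ee_rot: [-0.373, -3.119, 0.0]
ft_force: [0.0, -0.5, -2.2]
grip_width: 0.672
finger_force: 64.7
```

Run:
```python
from h import *
S=get_image("side");T=get_image("top")
a=S["pixels"][120:270,180:330,::-1];b=T["pixels"][230:380,230:380,::-1]
cv2.imwrite("pics/s5.png",cv2.resize(np.hstack([a,cv2.convertScaleAbs(b,alpha=1.5)]),(800,400),interpolation=cv2.INTER_CUBIC))
print(read_state()["eef_pos"])
```

```text
[0.47429469 0.12122919 0.32342721]
```

View pics/s5.png

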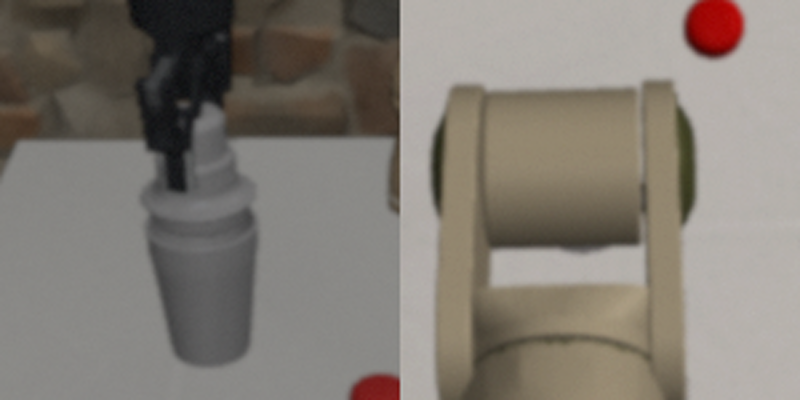

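The side crop shows the flange (x 142–256, y 200) centred over the rim (x 147–258, y 235) to about 1 mm once perspective is allowed for. In the top crop the arm hides the work. I nudge 0.5 mm and lower gently, watching the force.

Emit:
{"method": "move_arm", "body": {"moves": [[-0.0005,0,0.002,0,0,0,0.05],[0,0,0.002,0,0,0,0.05],[0,0,0.002,0,0,0,0.05],[0,0,0.002,0,0,0,0.05],[0,0,0.001,0,0,0,0.05]]}}

```text
t: 8.62
eef_pos: [0.4746, 0.1211, 0.3138]
ee_rot: [-0.373, -3.119, 0.0]
ft_force: [-0.2, 0.0, -2.3]
grip_width: 0.684
finger_force: 64.7
```

Emit:
{"method": "move_arm", "body": {"moves": [[0,0,0.002,0,0,0,0.05],[0,0,0.002,0,0,0,0.05],[0,0,0.002,0,0,0,0.05],[0,0,0.002,0,0,0,0.05],[0,0,0.001,0,0,0,0.05]]}}

```text
t: 9.03
eef_pos: [0.4747, 0.1211, 0.3049]
ee_rot: [-0.373, -3.119, 0.0]
ft_force: [-0.6, -0.1, -2.0]
grip_width: 0.677
finger_force: 64.7
```

Emit:
{"method": "move_arm", "body": {"moves": [[0,0,0.001,0,0,0,0.05],[0,0,0.001,0,0,0,0.05],[0,0,0.001,0,0,0,0.05],[0,0,0.0005,0,0,0,0.05],[0,0,0,0,0,0,0.05]]}}

```text
t: 9.45
eef_pos: [0.4747, 0.1211, 0.3016]
ee_rot: [-0.373, -3.119, 0.0]
ft_force: [0.2, 0.4, -2.7]
grip_width: 0.678
finger_force: 64.7
```

Emit:
{"method": "move_arm", "body": {"moves": [[0,0,0.0005,0,0,0,0.05],[0,0,0.0005,0,0,0,0.05],[0,0,0,0,0,0,0.05],[0,0,0,0,0,0,0.05],[0,0,0,0,0,0,0.05]]}}

```text
t: 9.87
eef_pos: [0.4747, 0.1211, 0.3008]
ee_rot: [0.373, 3.119, -0.0]
ft_force: [-0.2, 0.4, -1.8]
grip_width: 0.679
finger_force: 64.9
```

Emit:
{"method": "move_arm", "body": {"moves": [[0,0,0.0005,0,0,0,0.05],[0,0,0.0005,0,0,0,0.05],[0,0,0,0,0,0,0.05],[0,0,0,0,0,0,0.05],[0,0,0,0,0,0,0.05]]}}

```text
t: 10.28
eef_pos: [0.4748, 0.1211, 0.3007]
ee_rot: [0.372, 3.118, -0.0]
ft_force: [-3.1, -0.6, 8.3]
grip_width: 0.677
finger_force: 65.8
```

It touches at z 0.3007, exactly the computed seat height, pressing about 8 N. I let go.

Emit:
{"method": "move_arm", "body": {"moves": [[0,0,-0.0008,0,0,0,0.05],[0,0,0,0,0,0,0.062],[0,0,0,0,0,0,0.068],[0,0,0,0,0,0,0.075],[0,0,0,0,0,0,0.085]]}}

```text
t: 10.7
eef_pos: [0.4747, 0.1211, 0.3004]
ee_rot: [-0.373, -3.119, -0.0]
ft_force: [-0.3, 0.4, -0.3]
grip_width: 0.987
finger_force: 0.0
```

Emit:
{"method": "move_arm", "body": {"moves": [[0,0,0,0,0,0,0.085],[0,0,0,0,0,0,0.085],[0,0,0,0,0,0,0.085],[0,0,0,0,0,0,0.085],[0,0,0,0,0,0,0.085]]}}

```text
t: 11.12
eef_pos: [0.4747, 0.1211, 0.3005]
ee_rot: [0.373, 3.119, 0.0]
ft_force: [-0.0, 0.1, -0.5]
grip_width: 0.998
finger_force: 0.0
```

```bash
python3 w.py w6
python3 - <<'E'
from h import *
S=get_image("side")["pixels"][120:270,180:330,::-1]
W=cv2.imread("pics/w6.png")[150:480,140:500]
cv2.imwrite("pics/s6.png",np.hstack([cv2.resize(S,(400,400),interpolation=cv2.INTER_CUBIC),cv2.convertScaleAbs(cv2.resize(W,(400,367)),alpha=1.4,).__class__(0) if 0 else cv2.copyMakeBorder(cv2.convertScaleAbs(cv2.resize(W,(400,367)),alpha=1.4),0,33,0,0,cv2.BORDER_CONSTANT)]))
E
```

```text
[0.47469404 0.12109903 0.3005121 ] [3.72606434e-01 3.11937996e+00 7.08948680e-06] 0.9978053741146913 0.0
```

View pics/s6.png

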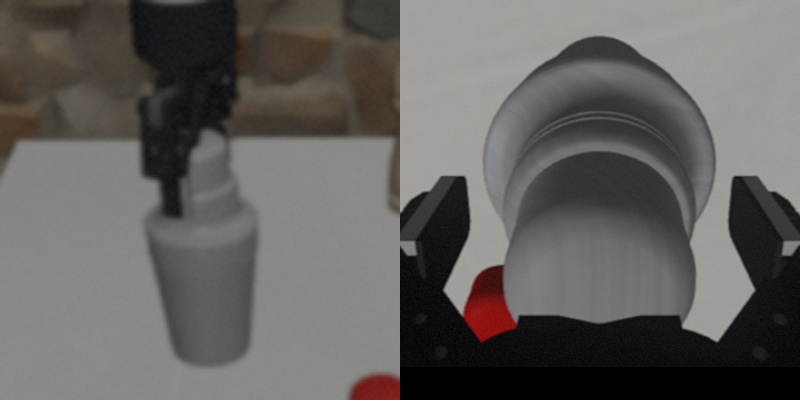

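The side crop shows the flange flush on the rim (y 225) with the cap still on, and the wrist crop shows both pads clear (x 465 and 730). I rise to the cap.

Emit:
{"method": "move_arm", "body": {"moves": [[0,0,-0.005,0,0,0,0.085],[0,0,-0.01,0,0,0,0.085],[0,0,-0.01,0,0,0,0.085],[0,0,-0.0055,0,0,0,0.085],[0,0,0,0,0,0,0.07]]}}

```text
t: 11.63
eef_pos: [0.4749, 0.1211, 0.3329]
ee_rot: [0.372, 3.116, 0.001]
ft_force: [-0.1, -0.6, -0.5]
grip_width: 0.879
finger_force: 0.0
```

Emit:
{"method": "move_arm", "body": {"moves": [[0,0,0,0,0,0,0.06],[0,0,0,0,0,0,0.054],[0,0,0,0,0,0,0.05],[0,0,0,0,0,0,0.046],[0,0,0,0,0,0,0.04]]}}

```text
t: 12.05
eef_pos: [0.4748, 0.1211, 0.331]
ee_rot: [0.373, 3.119, -0.0]
ft_force: [-0.1, 0.2, 3.8]
grip_width: 0.545
finger_force: 61.1
```

Emit:
{"method": "move_arm", "body": {"moves": [[0,0,0,0,0,0,0.04],[0,0,0,0,0,0,0.04],[0,0,0,0,0,0,0.04],[0,0,0,0,0,0,0.04],[0,0,0,0,0,0,0.04]]}}

```text
t: 12.47
eef_pos: [0.4747, 0.1211, 0.331]
ee_rot: [0.373, 3.119, -0.0]
ft_force: [0.6, 0.5, 2.6]
grip_width: 0.544
finger_force: 61.1
```

Emit:
{"method": "move_arm", "body": {"moves": [[0,0,-0.002,0,0,0,0.04],[0,0,-0.003,0,0,0,0.04],[0,0,-0.004,0,0,0,0.04],[0,0,-0.005,0,0,0,0.04],[0,0,-0.006,0,0,0,0.04]]}}

```text
t: 12.88
eef_pos: [0.4747, 0.1211, 0.3514]
ee_rot: [-0.373, -3.119, 0.0]
ft_force: [0.3, -0.2, -0.3]
grip_width: 0.547
finger_force: 61.5
```

Emit:
{"method": "move_arm", "body": {"moves": [[0,0,-0.008,0,0,0,0.04],[0,0,-0.008,0,0,0,0.04],[0,0,-0.01,0,0,0,0.04],[0,0,-0.01,0,0,0,0.04],[0,0,-0.01,0,0,0,0.04]]}}

```text
t: 13.3
eef_pos: [0.4747, 0.1211, 0.3983]
ee_rot: [0.373, 3.119, 0.0]
ft_force: [0.2, -0.5, 0.1]
grip_width: 0.549
finger_force: 61.5
```

Emit:
{"method": "move_arm", "body": {"moves": [[0,0,-0.01,0,0,0,0.04],[0,0,-0.01,0,0,0,0.04],[0,0,-0.008,0,0,0,0.04],[0,0,-0.005,0,0,0,0.04],[0,0,-0.002,0,0,0,0.04]]}}

```text
t: 13.72
eef_pos: [0.4747, 0.1211, 0.4329]
ee_rot: [0.373, 3.118, 0.0]
ft_force: [0.6, -0.1, -0.2]
grip_width: 0.542
finger_force: 61.5
```

Emit:
{"method": "move_arm", "body": {"moves": [[0,0,0,0,0,0,0.04],[0,0,0,0,0,0,0.04],[0,0,0,0,0,0,0.04],[0,0,0,0,0,0,0.04],[0,0,0,0,0,0,0.04]]}}

```text
t: 14.13
eef_pos: [0.4747, 0.1211, 0.4317]
ee_rot: [-0.373, -3.119, 0.0]
ft_force: [0.2, 0.4, -0.7]
grip_width: 0.549
finger_force: 61.5
```

```bash
python3 w.py w7
python3 - <<'E'
from h import *
S=get_image("side")["pixels"][70:270,180:330,::-1]
W=cv2.resize(cv2.imread("pics/w7.png"),(480,360))
W=cv2.copyMakeBorder(cv2.convertScaleAbs(W,alpha=1.4),0,40,0,0,cv2.BORDER_CONSTANT)
cv2.imwrite("pics/s7.png",np.hstack([cv2.resize(S,(300,400),interpolation=cv2.INTER_CUBIC),W]))
E
```

```text
[0.4747092  0.12109603 0.43169219] [-3.72603968e-01 -3.11881477e+00  1.13189765e-04] 0.5491678174989029 61.49909595726058
```

View pics/s7.png

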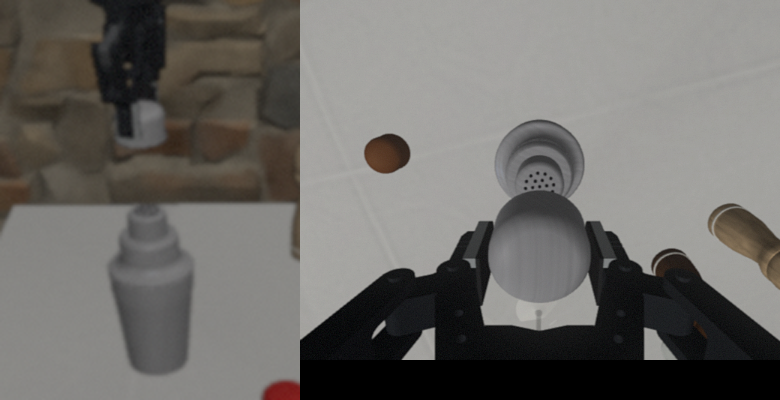

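The picture shows the steel cap held level (side crop, 140,125) about 10 cm above the perforated neck (150,213). The strainer is seated in the standing tin.

```bash
python3 -c "
from workcell import *
print(job_done())"
```

```text
the job is handed in; nothing more can be done
None
```

The strainer is seated in the tin, and the cap is held level about 10 cm above its seat, right over the shaker. The job is handed in at about 14 s of the 58 s allowed; no verdict was returned.

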